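# Test the conveyor's stop button and reset it

### The job

Test the conveyor's stop button: with the fingertips press the big mushroom button straight down until it latches, and take them off it so that it stays in by itself; then push its lever round clockwise (seen from above) from its one side, until the button springs back out. Last, with the stop button out, press the round reset button fully in and let it come out again. Push only, never taking hold of the lever with a finger on each side, do not press the square start button, and leave the loose things where they stand.

Things in the scene. Friction and masses are not known exactly. Their poses are not given: they have to be found in the camera images.
- stop_box: fixed grey enclosure 110x110 mm, 50 mm high, that carries the stop button in its middle; a 48 mm collar on its top reaches 58 mm. Origin: centre of its underside, z up along the axis of the button. When the lever is at rest it points along this body's -x
- mushroom: the black mushroom head of the stop button with its lever: round head of 88 mm diameter, almost flat top, too wide to grip; underside 70 mm and top 93 mm above the table when out. Its origin lies on the button's axis at the table when out; it sinks with the button and turns with the lever
- stop_top (a point): centre of the mushroom's top, where to press; on the axis about which it turns; sinks with it. The lever lies along this point's own -x
- lever_point (a point): point in the lever, 64 mm from the button's axis, at half its height. The lever sticks out radially from the mushroom's rim (44 mm from the axis) to 78 mm from the axis; it is 13 mm thick and 18 mm high: 10 mm above and 8 mm below this point. With the button latched in, its underside is 61 mm above the table, 11 mm above the enclosure's top; beyond the enclosure nothing lies under it
- stop (a joint): how far the mushroom is pressed in, m: 0 out, 0.016 fully in. A spring pushes it out (3 N when out, 5 to 7 N farther in; its mass of 0.1 kg may give a short knock when first touched). Pressed beyond 0.0125 it latches and stays at about 0.011 when let go; it comes out by itself, about 11 mm upward, when the lever is turned far enough
- twist (a joint): turn of mushroom and lever, rad: 0 at rest, grows clockwise seen from above, stop at 1.0. A weak spring turns it back to 0 (about 1.5 N at the lever). With the button latched, the latch lets go between 0.4 and 0.75
- lever_right: the right-hand half of the lever, seen from the lever's end towards the axis; pushing its side face turns the lever clockwise. Origin as mushroom
- lever_left: the left-hand half of the lever. Touching both halves' side faces at once counts as taking hold. Origin as mushroom
- reset_box: fixed grey box 70x70 mm, 40 mm high, with the round reset button; it may stand left or right of the stop button. Origin: centre of its underside
- reset_top (a point): centre of the top of the round reset button (30 mm diameter, in a round steel bezel 3 mm high), 52 mm above the table when out
- reset (a joint): how far the reset button is pressed, m: 0 out, 0.006 fully in; a spring returns it, about 4 N when fully in
- start_box: fixed grey box like that of the reset button, with the square start button, on the other side of the stop button. Origin: centre of its underside
- start_top (a point): centre of the top of the square start button (30x30 mm, in a square bezel), 52 mm above the table; not to be pressed
- start (a joint): how far the start button is pressed, m: 0 out, 0.006 fully in
- soft_cheese: loose white soft cheese, rounded block 54x74x48 mm. Origin: centre of its underside. To be left standing
- kitchen_timer: loose round kitchen timer, 62 mm across, 40 mm high; not a button of this job. Origin: centre of its underside. To be left standing
- salt_shaker: loose salt shaker, 66 mm across, 96 mm high. Origin: centre of its underside. To be left standing
- press_weight: loose steel press weight with a knob, 56 mm across, 68 mm high. Origin: centre of its underside. To be left standing
- cheese_mould: loose perforated white cheese mould, 76 mm across, 66 mm high. Origin: centre of its underside. To be left standing
- rind_brush: loose wooden rind brush, 43x125x38 mm. Origin: centre of its underside. To be left standing
Not all that is in view belongs to the job. Leave any pink look-alike of the stop_box alone.

How it is judged:
By the outcome, as a careful person would: the job done as asked, in the order asked, and still so for the second after the job is handed in, with the robot touching nothing.
It also fails if it takes over 64 s, if anything falls off the work surface, if the arm or the gripper's body presses on something with over 40 N, if the wrist force passes 120 N, or if a joint passes its speed limit or range.

### The arm

A 6-joint arm with a two-finger parallel gripper is mounted at the origin on the work surface; the furniture and walls round the work are solid. World frame = base frame: x ahead of the robot, y to its left, z up, the work surface at z = 0. Lengths are in m, angles in rad, forces in N, time in s.
With the tool pointing down it reaches from about 0.25 to 0.725 m from the base axis. Payload 4 kg.
Tool frame: the origin (TCP) lies midway between the tips of the shut fingers; the grasp point (between the pads) lies bot.pinch_z behind it (bot.pinch_z is the distance from the TCP to the grasp point, in m); z points along the fingers, y is the line along which they close (so a half turn about z gives the same grasp; the last joint's range is limited). The gripper opens to 85 mm and grips with 20 to 120 N. Pads are 22 mm wide; open, the fingers measure 114 mm over their backs; the gripper's body (76 mm by 85 mm) begins 54 mm behind the grasp point. The pads swing forward as they close: fully open they stand 13 mm farther back than shut.
Start: joints at [-1.2, 0.241, 0.005, 1.335, 0, 1.571], TCP at [0.181, -0.466, 0.231] pointing down, gripper open.
Joint ranges: [-2.72, 2.72], [-1.05, 1.87], [-1.09, 1.28], [-1.99, 2.15], [-1.42, 1.44], [-3.14, 3.14]. Speed limits (rad/s): [2.79, 2.79, 3.14, 3.14, 3.14, 3.14].

### API

Orientations are given as a 3x3 rotation matrix whose columns are the frame's x, y, z axes.
In Python, from rig import bot gives the robot as it stands. Calls block until the motion is done:
- bot.reach(position, orientation): joint-space move of the TCP to a pose.
- bot.move_linear(position, attitude=None, v=0.15, guard=None): straight line of the TCP; attitude=None keeps the orientation; v is the mean speed in m/s. With guard (N) it stops when the force on the tool has changed by that much, and returns True; else False.
- bot.move_j(angles): joint-space move.
- bot.ungrasp() and bot.grasp(f_grip=None): open the fingers fully, or close them until they stop; f_grip is the grip in N (None keeps the last).
- bot.pause(seconds).
- bot.ik(position, orientation): joint angles nearest the present ones, or None.
- bot.state(): the state.
- bot.camera(name): name is "scene" or "top" or "wrist"; returns a dict with "color" (480x640x3 uint8, blue, green, red), "camera_matrix" (3x3 intrinsics, pixels), "R" (3x3) and "t" (3): a world point X has camera coordinates R X + t. Camera axes: x right, y down, z forward; pixel columns grow to the right and rows downward; lengths in m; the calibration is good to about 2 mm. A picture is of the moment at which its call begins. There is no depth.
A pose or a line that the arm cannot do raises bot.PlanningError and nothing moves.
- bot.hand_in(): hands the job in; it is judged then, once.
The state is a dict: "time_s": time; "joints": joint angles; "qd": joint speeds; "joint_efforts": joint torques, N m; "position": TCP position; "eef_rot": TCP orientation; "force": force on the tool from outside, world axes, zero at the start; "torque": the same for the moment, N m; "finger_gap": finger opening in m; "finger_force": force on a finger pad.
Only numpy, scipy, OpenCV 4.12 (cv2) and the standard library are available. Lean on these libraries where they do the work, as an engineer would, in place of code of your own. Each camera call takes 0.05 s, during which the arm holds its last target. There are 200 camera calls.

## Working session

There is one attempt and no reset: what is moved stays moved. The work goes in short steps, each a Python script; the robot and the scene stay as the last script left them, time stands still between calls to the robot, and variables do not carry over. Pictures are saved under pics/ and viewed, at most 10 in all, crops included, and the job is handed in when it is done.

```bash
mkdir -p pics
python3 - <<'E'
from rig import bot
import cv2,pickle
d={n:bot.camera(n) for n in("top","scene")}
pickle.dump(d,open("cams.pkl","wb"))
for n in d: cv2.imwrite(f"pics/{n}0.png",d[n]["color"])
for n in d: print(n,d[n]["camera_matrix"].tolist(),d[n]["R"].tolist(),d[n]["t"])
print(bot.pinch_z,bot.state())
E
```

```text
top [[579.8209870656801, 0.0, 317.92757925998126], [0.0, 579.8209870656801, 238.71691651308944], [0.0, 0.0, 1.0]] [[0.01952498980987348, -0.9997727053482689, 0.008562266845163391], [-0.9904351204334717, -0.02051118642683166, -0.1364461924836961], [0.13659080124539297, -0.005816259276132773, -0.9906104805336831]] [-0.07179216  0.50778735  1.55855898]
scene [[484.2156534080916, 0.0, 320.2775220263363], [0.0, 484.2156534080916, 234.98532344802018], [0.0, 0.0, 1.0]] [[-0.7396816680224493, -0.6728810970000166, -0.01010243988258999], [-0.4554122638753926, 0.511562970692207, -0.7286309058284955], [0.4954499973795711, -0.5343541487783344, -0.6848320551638659]] [0.33951505 0.32768234 1.07583546]
0.0187 {'time_s': 0.1, 'joints': array([-1.20003738e+00,  2.41344975e-01,  3.87514335e-03,  1.33520012e+00,
        4.14747746e-06,  1.57081342e+00]), 'qd': array([-0.00098073, -0.00127692,  0.00345817, -0.00031645,  0.0015891 ,
       -0.00109499]), 'joint_efforts': array([ 1.57373820e-04, -3.73137617e+01,  2.53010523e+01,  1.08413291e-02,
        3.71089118e-05, -9.06669726e-06]), 'position': array([ 0.18096048, -0.46550583,  0.23050449]), 'eef_rot': array([[ 9.32058825e-01,  3.62306349e-01, -6.74990644e-04],
       [ 3.62306978e-01, -9.32057187e-01,  1.74781736e-03],
       [ 4.11544578e-06, -1.87362242e-03, -9.99998245e-01]]), 'force': array([0.22220857, 0.77146232, 0.27419364]), 'torque': array([ 0.02966723, -0.02837883, -0.00246305]), 'finger_force': 0.0, 'finger_gap': 0.08544960939950427}
```

View pics/top0.png

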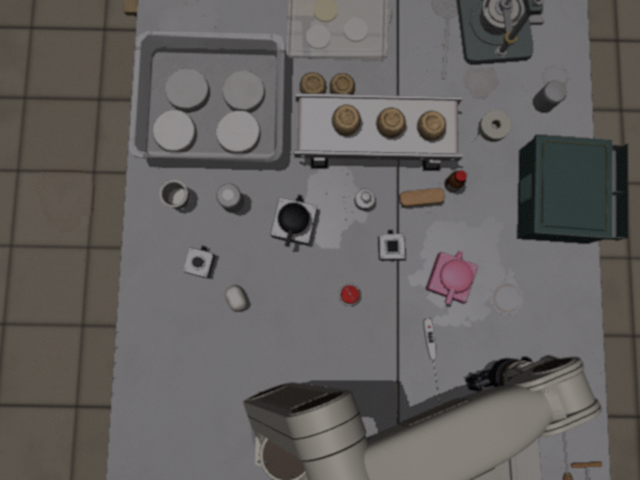

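View pics/scene0.png

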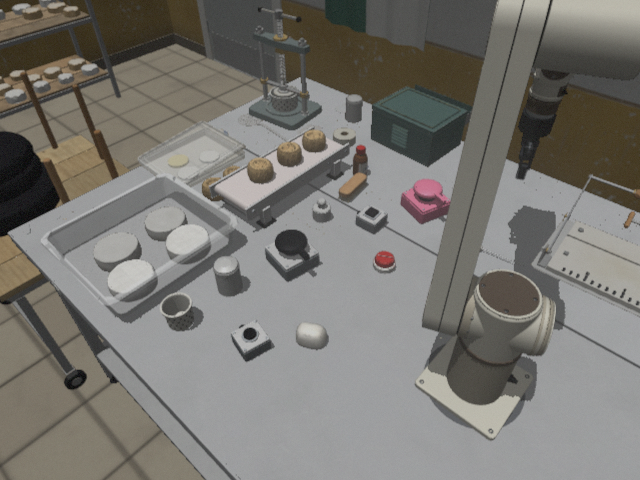

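Candidates in the top image:
- **Stop button:** black mushroom on grey box (294,217), or the pink look-alike (457,277). I choose the black one.
- **Reset:** box (199,262) or box (392,246). The one at (392,246) looks square, so I take (199,262).
- **Other round thing:** the red timer (350,294), not part of the job.

I'll check this in a close crop.

Run:
```python
import cv2,pickle
c=pickle.load(open("cams.pkl","rb"))["top"]["color"]
a=cv2.resize(c[185:285,175:335],None,fx=5,fy=5,interpolation=cv2.INTER_CUBIC)
b=c[225:265,372:412]
a[300:500,600:800]=cv2.resize(b,(200,200),interpolation=cv2.INTER_CUBIC)
cv2.imwrite("pics/crop1.png",a)
```

```text
(no output)
```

View pics/crop1.png

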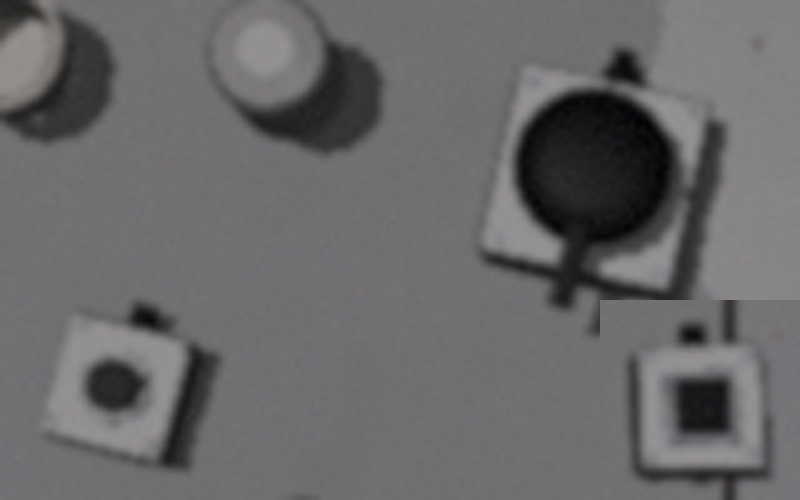

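Confirmed. The black mushroom head is at about (294,217.6), its lever tip at about (287,244.5), the round reset button at about (197.6,261.6), and the other box is square. Next: compute positions, then check with the wrist camera.

```bash
cat > h.py <<'E'
import numpy as np,cv2
from rig import bot
def ray(c,uv,z):
    K,R,t=c["camera_matrix"],np.array(c["R"]),np.array(c["t"])
    d=R.T@np.linalg.solve(K,[uv[0],uv[1],1.]); o=-R.T@t
    return o+d*(z-o[2])/d[2]
def proj(c,X):
    p=c["camera_matrix"]@(c["R"]@np.array(X)+c["t"]); return p[:2]/p[2]
def down(yaw): # tool y axis (closing line) at angle yaw, z down
    y=np.array([np.cos(yaw),np.sin(yaw),0]); z=np.array([0,0,-1.]); return np.c_[np.cross(y,z),y,z]
E
python3 - <<'E'
from h import *
import pickle
c=pickle.load(open("cams.pkl","rb"))["top"]
m=ray(c,(294,217.6),.085); l=ray(c,(287,244.5),.08); r=ray(c,(197.6,261.6),.052)
print(m,l,r,np.linalg.norm((l-m)[:2]),np.degrees(np.arctan2(*(l-m)[1::-1])))
q=[ray(c,((x+.5)/5+174.5,(y+.5)/5+184.5),.05) for x,y in((525,68),(708,105),(668,295),(485,248))]
print(np.round(q,3),np.mean(q,0))
for a,b in((1,0),(2,3),(0,3),(1,2)): v=q[b]-q[a];print(np.linalg.norm(v),np.degrees(np.arctan2(v[1],v[0])))
for w in (m+[-.03,0,.25],m+[-.07,0,.25]):
  for y in np.radians([0,45,90,135,180,-45,-90,-135]): print(w.round(3),np.degrees(y),bot.ik(w,down(y)))
E
```

```text
[0.55791784 0.00381631 0.085     ] [0.48567511 0.02081861 0.08      ] [0.43772669 0.2621013  0.052     ] 0.07421651426978677 166.75646639661323
[[ 0.617  0.046  0.05 ]
 [ 0.599 -0.055  0.05 ]
 [ 0.493 -0.035  0.05 ]
 [ 0.517  0.065  0.05 ]] [0.55648782 0.00517224 0.05      ]
0.1026403489424015 79.58801782469672
0.10299434955337744 76.6668276427483
0.1021343877213957 169.3241335549559
0.10738242511522458 169.45450519310126
[0.528 0.004 0.335] 0.0 [0.00722886 0.28199921 0.32645111 1.61524823 0.         1.57802519]
[0.528 0.004 0.335] 45.0 [0.00722886 0.28199921 0.32645111 1.61524823 0.         0.79262703]
[0.528 0.004 0.335] 90.0 [0.00722886 0.28199921 0.32645111 1.61524823 0.         0.00722886]
[0.528 0.004 0.335] 135.0 [ 0.00722886  0.28199921  0.32645111  1.61524823  0.         -0.7781693 ]
[0.528 0.004 0.335] 180.0 [ 0.00722886  0.28199921  0.32645111  1.61524823  0.         -1.56356746]
[0.528 0.004 0.335] -45.0 [0.00722886 0.28199921 0.32645111 1.61524823 0.         2.36342335]
[0.528 0.004 0.335] -90.0 [ 0.00722886  0.28199921  0.32645111  1.61524823  0.         -3.13436379]
[0
[... 171 characters left out ...]
        1.5786178 ]
[0.488 0.004 0.335] 45.0 [0.00782147 0.19742283 0.21654422 1.58991771 0.         0.79321963]
[0.488 0.004 0.335] 90.0 [0.00782147 0.19742283 0.21654422 1.58991771 0.         0.00782147]
[0.488 0.004 0.335] 135.0 [ 0.00782147  0.19742283  0.21654422  1.58991771  0.         -0.77757669]
[0.488 0.004 0.335] 180.0 [ 0.00782147  0.19742283  0.21654422  1.58991771  0.         -1.56297486]
[0.488 0.004 0.335] -45.0 [0.00782147 0.19742283 0.21654422 1.58991771 0.         2.36401596]
[0.488 0.004 0.335] -90.0 [ 0.00782147  0.19742283  0.21654422  1.58991771  0.         -3.13377118]
[0.488 0.004 0.335] -135.0 [ 0.00782147  0.19742283  0.21654422  1.58991771  0.         -2.34837302]
```

Run:
```python
from h import *
import pickle
bot.grasp(20)
bot.reach([.50,.005,.30],down(0))
c=bot.camera("wrist");cv2.imwrite("pics/w1.png",c["color"])
print(proj(c,[.557,.0045,.093]),proj(c,[.486,.021,.08]),-np.array(c["R"]).T@c["t"],bot.state()["time_s"])
pickle.dump(c,open("w1.pkl","wb"))
bot.reach([.40,.262,.25],down(0))
c=bot.camera("wrist");cv2.imwrite("pics/w2.png",c["color"])
print(proj(c,[.4377,.2621,.052]),bot.state()["time_s"],bot.state()["position"])
pickle.dump(c,open("w2.pkl","wb"))
```

```text
[380.02971331 203.49422268] [306.70892321 184.12873035] [0.50004789 0.08576563 0.44271721] 2.975
[359.91411177 205.21379254] 4.1083 [0.40091231 0.26114446 0.25033321]
```

View pics/w1.png

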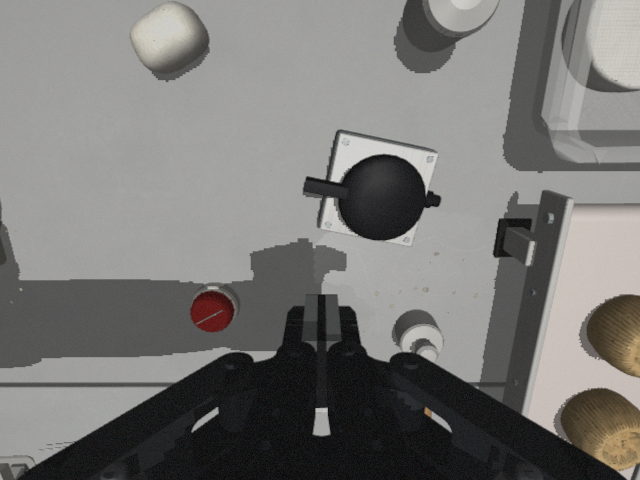

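View pics/w2.png

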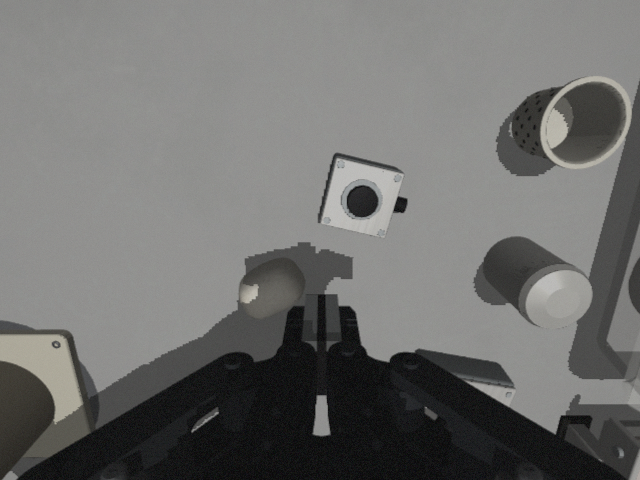

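w1: the head spans columns 335–427 and rows 154–240, so its centre is (381,197); the lever tip is at (306,186). w2: the round reset button is at (362,201) with steel bezel. Now to refine the positions, press the mushroom and check that it latches.

Run:
```python
from h import *
import pickle
a=pickle.load(open("w1.pkl","rb"));b=pickle.load(open("w2.pkl","rb"))
m=ray(a,(381,197),.082);l=ray(a,(306,186),.08);r=ray(b,(362,201),.052)
print(m,l,r,np.degrees(np.arctan2(*(l-m)[1::-1])))
C=np.r_[(.6*m+.4*np.array([.557,.0045,0]))[:2],0]; print("C",C)
np.save("geo.npy",[C,r])
Y=down(np.radians(77))
bot.reach(C+[0,0,.16],Y); bot.move_linear(C+[0,0,.105])
g=bot.move_linear(C+[0,0,.0755],v=.025,guard=22)
s=bot.state();print(g,s["position"],s["force"],s["time_s"])
bot.move_linear(C+[0,0,.105],v=.06)
s=bot.state();print(s["position"],s["force"],s["time_s"])
bot.move_linear(C+[-.06,0,.30])
c=bot.camera("wrist");cv2.imwrite("pics/w3.png",c["color"]);pickle.dump(c,open("w3.pkl","wb"))
for z in(.082,.093):print(proj(c,C+[0,0,z]))
```

```text
[0.55942369 0.00851108 0.082     ] [0.48527747 0.01914723 0.08      ] [0.43952524 0.26614957 0.052     ] 171.8367059639063
C [0.55845421 0.00690665 0.        ]
False [0.55893249 0.00688981 0.07687907] [-3.25301158 -0.13310095  9.31466241] 7.6333
[0.5582962  0.00690776 0.10481223] [-0.40379368 -0.26624422  0.55634454] 8.275
[334.09115482 257.03945086]
[334.44868014 260.98130576]
```

View pics/w3.png

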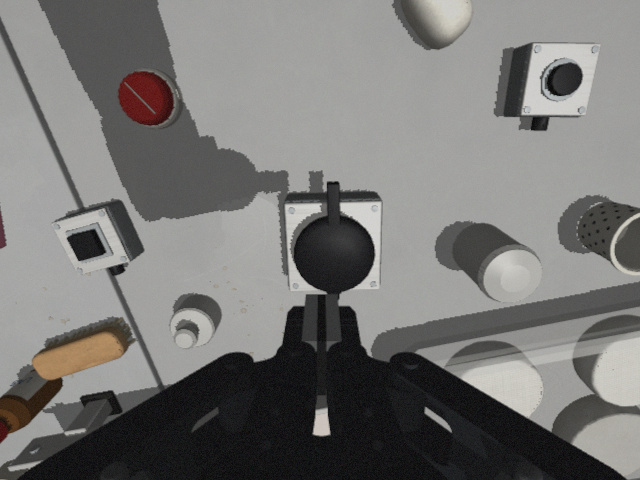

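w3: the head is at about (334,253), in line with the box, and the lever points along image-up to (333,183), untwisted. I'll test the latch by lightly touching the top, then push the lever.

Run:
```python
from h import *
import pickle
C,r=np.load("geo.npy");c=pickle.load(open("w3.pkl","rb"))
t=ray(c,(333,184),.078);m=ray(c,(334,253),.075);A=np.arctan2(*(t-m)[1::-1]);print(m,np.degrees(A), np.linalg.norm(t-m))
bot.move_linear(C+[0,0,.11])
f0=bot.state()["force"]
g=bot.move_linear(C+[0,0,.0865],v=.03,guard=2.5);bot.pause(.2)
s=bot.state();print(g,s["position"],s["force"]-f0,s["time_s"])
bot.move_linear(C+[0,0,.13])
```

```text
[0.55667129 0.00743306 0.075     ] 168.52493487442175 0.07394865675262652
False [0.55864346 0.00692408 0.08671972] [ 1.22983594 -0.20641363 -0.77432601] 12.4417
```

It is latched: no contact at 0.0867, where an unlatched head would stand at 0.093. Now the lever.

Run:
```python
from h import *
C,r=np.load("geo.npy");A=np.radians(168)
def pose(tw,off,z,rad=.066):
    a=A-tw; u=np.array([np.cos(a),np.sin(a),0]); n=np.array([-u[1],u[0],0])
    return C+rad*u+off*n+[0,0,z], down(a-np.pi/2)
p,R=pose(0,.050,.14); bot.reach(p,R)
bot.move_linear(pose(0,.050,.0635)[0],v=.12)
f0=bot.state()["force"]
for tw,off in [(0,.024)]+[(x,.021) for x in np.arange(.1,.96,.1)]:
    p,R=pose(tw,off,.0635); g=bot.move_linear(p,R,v=.05,guard=30)
    s=bot.state();print(round(tw,2),g,(s["force"]-f0).round(1),s["position"].round(4),s["time_s"])
    if g: break
c=bot.camera("wrist");cv2.imwrite("pics/w4.png",c["color"])
d=bot.camera("scene");cv2.imwrite("pics/s4.png",cv2.resize(d["color"][190:310,220:380],None,fx=5,fy=5))
```

```text
0 False [ 0.  -0.8  0.4] [ 0.4889 -0.0026  0.0635] 14.7583
0.1 False [-0.8 -1.1 -0.2] [0.4891 0.0068 0.0635] 15.1083
0.2 False [-0.9 -1.   0.3] [0.4895 0.0136 0.0635] 15.4
0.3 False [-0.2 -1.3  0.1] [0.4905 0.0205 0.0635] 15.6917
0.4 False [-0.4 -1.7  0. ] [0.4923 0.0272 0.0635] 15.9833
0.5 False [ 0.5 -0.9  0.1] [0.4947 0.0338 0.0635] 16.275
0.6 False [-1.4 -1.3  0.4] [0.4973 0.0398 0.0634] 16.5667
0.7 False [-0.7 -1.7 -0.1] [0.501  0.0458 0.0633] 16.8583
0.8 False [-1.7 -1.4  0.6] [0.5051 0.0513 0.0634] 17.15
0.9 False [-0.9 -1.3  0.1] [0.5099 0.0564 0.0634] 17.4417
```

View pics/s4.png

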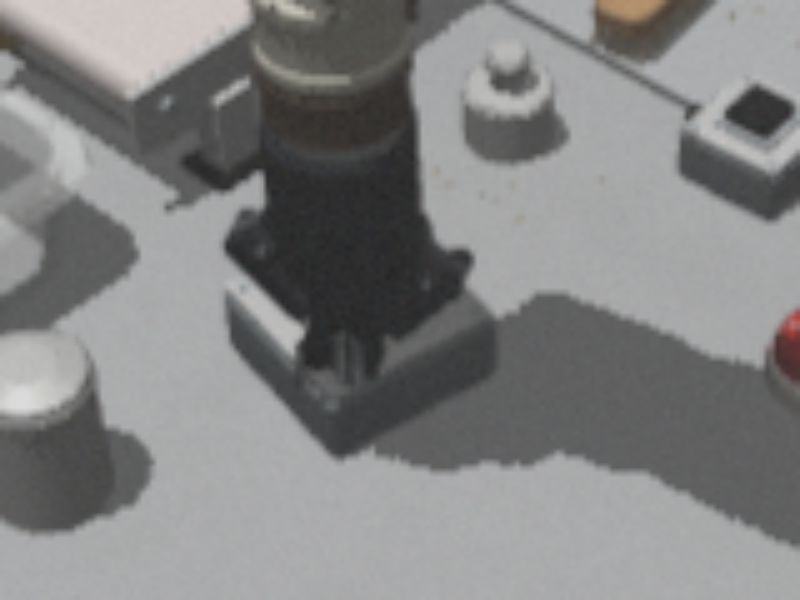

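The view is occluded. I'll retreat the way I came and compare the head in a w3-identical pose.

Run:
```python
from h import *
C,r=np.load("geo.npy");A=np.radians(168)
def pose(tw,off,z,rad=.066):
    a=A-tw; u=np.array([np.cos(a),np.sin(a),0]); n=np.array([-u[1],u[0],0])
    return C+rad*u+off*n+[0,0,z], down(a-np.pi/2)
for tw,off in [(.7,.022),(.45,.023),(.2,.024),(0,.026),(0,.05)]: bot.move_linear(*pose(tw,off,.0635),v=.08)
bot.move_linear(pose(0,.05,.14)[0])
bot.move_linear(C+[-.06,0,.30],down(np.radians(77)))
c=bot.camera("wrist");cv2.imwrite("pics/w5.png",c["color"])
o=cv2.imread("pics/w3.png")
f=lambda i:cv2.resize(i[165:305,270:400],None,fx=3,fy=3)
cv2.imwrite("pics/cmp.png",np.hstack([f(o),f(c["color"])]));print(bot.state()["time_s"])
```

```text
21.45
```

View pics/cmp.png

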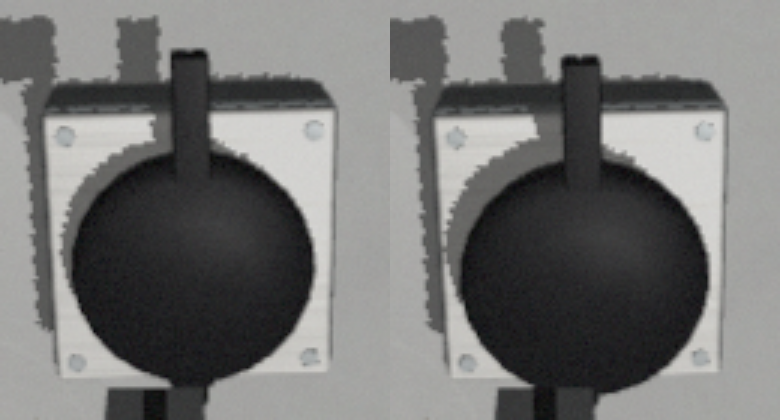

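The right half shows the head larger and shifted about 4 px (about 11 mm up), so the button is out and the lever is back at rest. Now the reset button.

Run:
```python
from h import *
import pickle
C,r=np.load("geo.npy");r3=ray(pickle.load(open("w3.pkl","rb")),(567,78.5),.052);print(r3)
P=np.array([.4388,.2648,0])
bot.reach(P+[0,0,.16],down(np.radians(77)));bot.move_linear(P+[0,0,.065]);f0=bot.state()["force"]
for z in(.050,.047,.044,.042):
    g=bot.move_linear(P+[0,0,z],v=.02,guard=25);bot.pause(.15)
    s=bot.state();print(g,s["position"].round(4),(s["force"]-f0).round(1))
    if g or (s["force"]-f0)[2]>10:break
bot.move_linear(P+[0,0,.065],v=.05);print((bot.state()["force"]-f0).round(1))
bot.move_linear(P+[0,0,.2])
bot.reach([.40,.262,.25],down(0))
a=bot.camera("wrist")["color"]; b=bot.camera("top")["color"]
cv2.imwrite("pics/fin.png",np.hstack([cv2.resize(a[130:270,260:440],(400,311)),cv2.resize(b[160:320,150:420],(400,311))]))
print(bot.state()["time_s"])
```

```text
[0.43935221 0.26508505 0.052     ]
False [0.4387 0.2648 0.0501] [-1.6 -0.3  1.5]
False [0.4389 0.2649 0.0471] [-0.1  0.5  3.8]
True [0.439  0.2649 0.046 ] [-2.  -1.2  7.7]
[-0.   0.6 -0. ]
28.2
```

View pics/fin.png

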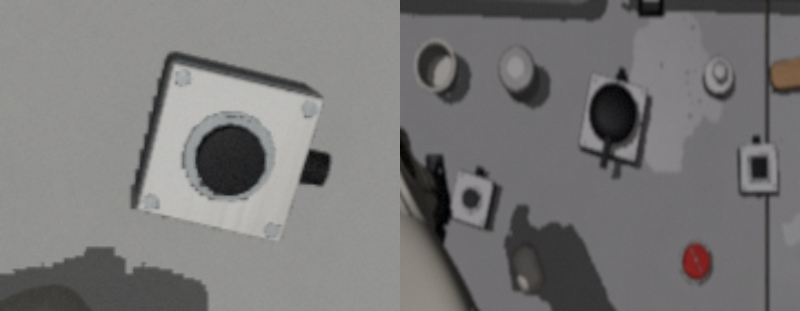

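The reset button hit its hard stop at z = 0.046, which is fully in, and came back out when released. The picture shows the loose things still in place and the arm clear.

```bash
python3 -c "
from rig import bot
print(bot.hand_in())"
```

```text
the job is handed in; nothing more can be done
None
```

The job is handed in at about 28 s: the stop button was pressed until it latched, released by turning its lever clockwise, then the reset button was pressed fully in and let out; no grip was taken, start was not touched, and the loose things in view stand where they were.

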